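# Close the incubator port with a double lid and take the transport cover off

## Robot

A 6-joint arm with a two-finger parallel gripper is mounted at the origin on the work surface. World frame = base frame: x ahead of the robot, y to its left, z up, the work surface at z = 0. Lengths are in m, angles in rad, forces in N, time in s.
With the tool pointing down it reaches from about 0.35 to 0.875 m from the base axis. Payload 4.2 kg.
Tool frame: the origin (TCP) lies midway between the tips of the shut fingers; the grasp point (between the pads) lies ctrl.hold_point_z behind it (ctrl.hold_point_z is the distance from the TCP to the grasp point, in m); z points along the fingers, y is the line along which they close (so a half turn about z gives the same grasp; the last joint's range is limited). The gripper opens to 85 mm and grips with 20 to 120 N. Pads are 22 mm wide; open, the fingers measure 114 mm over their backs; the gripper's body (76 mm by 85 mm) begins 54 mm behind the grasp point. The pads swing forward as they close: fully open they stand 13 mm farther back than shut.
Start: joints at [-1.068, 0.385, 0.008, 0, -1.194, -0.259], TCP at [0.151, -0.606, 0.231] pointing down, gripper open.
Joint ranges: [-3.14, 3.14], [-1.21, 2.06], [-1.07, 1.41], [-3.16, 2.05], [-2.99, -0.16], [-3.1, 3.1]. Speed limits (rad/s): [2.79, 2.79, 3.14, 3.14, 3.14, 3.14].

## Interface

Orientations are given as a unit quaternion [w, x, y, z].
In Python, from plant import ctrl gives the robot as it stands.
- The arm moves only by the shell command python3 -m jog 'ROWS' [OPENING] [FORCE]. ROWS is JSON, a list of rows, each a list of 2 entries, a list of its own where there are three numbers: the shift along the tool's x, y, z in m, then the turn about the tool's z in rad. In form: [[[dx, dy, dz], roll], ...]. A call has 1 to 20 rows; each row shifts and turns the commanded pose from where the row before left it, along the tool's axes as they then stand; what a row does not reach is not made up. A row lasts 1/10 s, in which the tool goes at most 50 mm and 8.59 degrees, less where a joint would pass 70% of its speed; a pose out of reach is approached as far as the arm can. A call with a gripper value outside its range is refused whole. OPENING is the closure, from 0 (fully open) to 1 (shut), set as the call begins (- or left out, the last holds). The fingers move at their own pace and stop on an object; FORCE is the grip in N (left out, the last holds). Time passes only in rows, so rows that do not move let the fingers close. It gives the time, the measured TCP pose, the force, the opening and the grip force at its end, in the units of the state.
- ctrl.read_state(): the state, without advancing time (a new reading comes with each control period).
- ctrl.camera(name): name is "scene" or "top"; returns (picture, depth): 420x560x3 uint8, red, green, blue; 420x560 float32, m along the optical axis (not along the pixel's ray), 0 where there is no reading.
- ctrl.get_calibration(name): a dict with "camera_matrix" (3x3 intrinsics, pixels), "distortion" ([k1, k2, p1, p2, k3] as OpenCV has them; the pictures are not rectified), "origin" and "orientation" of the camera in the world. Camera axes: x right, y down, z forward; pixel columns grow to the right and rows downward; lengths in m; the calibration is good to about 2 mm. A picture is of the moment at which its call begins. get_calibration takes no time and is no camera call.
- ctrl.hand_in(): hands the job in; it is judged then, once.
The state is a dict: "time": time; "q": joint angles; "qd": joint speeds; "joint_efforts": joint torques, N m; "eef_pos": TCP position; "ee_rot": TCP orientation; "force": force on the tool from outside, world axes, zero at the start; "torque": the same for the moment, N m; "opening": opening from 0.0 (shut) to 1.0 (fully open); "finger_force": force on a finger pad.
Only numpy, scipy, OpenCV 4.12 (cv2) and the standard library are available. Lean on these libraries where they do the work, as an engineer would, in place of code of your own. Each camera call takes 0.05 s, during which the arm holds its last target. There are 200 camera calls.

## Task

Push the red ejector tab fully home so that the nested double lid slides out from under the dock's clear hood. Carry the whole set upright by its blue knob, lower it gently until the white inner lid is fully seated in the incubator's round port, and let go. Then lift only the orange outer lid by its neck, straight up until it is well clear of the knob, with the inner lid left seated, and finish while still holding it level and still above the port; leave the jar, beaker and grey case alone.

Things in the scene. Friction and masses are not known exactly. Their poses are not given: they have to be found in the camera images.
- dock: Fixed beige lid dock, left or right of the incubator. Origin on the bench; its own -x points to its open end (roughly towards the robot). Base plate x = -115 to 95 mm, y = +-65 mm, top at z = 12 mm, where the lid set stands between two rails 10 mm high with inner faces at y = +-44 mm. At the start the set's axis is at x = 30 mm, y = 0, under the hood.
- hood (a point): Middle of the front edge of the dock's clear hood, on its roof: dock x = -5 mm, y = 0, z = 102 mm; axes as dock. The hood reaches from x = -5 to 75 mm and y = +-55 mm, roof 98 to 102 mm above the bench, and is open in front and behind.
- exit (a point): Point on the dock's base plate (dock x = -50 mm, y = 0, z = 12 mm) over which the lid set stands, to a few mm, after a full stroke; axes as dock. There the knob is 45 mm clear of the hood and fingers that close along the dock's y fit around it.
- ejector (a joint): Ejector slide of the dock, in m: 0 at rest, 0.08 at the end of its stroke along the dock's -x. Its steel bar behind the lid set shoves the set out. A spring drives it back to 0 when let go (1.5 N at rest, 5.5 N at full stroke; up to 4 N more to slide the lids); the lids stay where they were pushed.
- tab (a point): Middle of the top edge of the red upright ejector tab, 90 mm above the bench; it moves with the slide; axes as dock. At rest at dock x = 45 mm, y = 78 mm, outside the hood. The tab is 10 mm thick (x), 28 mm wide (y), from 26 to 90 mm above the bench. Push its +x face towards -x; there is free space on its +x side.
- incubator: Fixed beige dry-block incubator 150 x 170 x 55 mm with one round port on top: a dark steel collar of 80 mm outer and 58 mm inner diameter, rising from 55 to 79 mm above the bench. Origin: on the bench below the port's axis.
- port (a point): Centre of the port's mouth, at the top of the collar, 79 mm above the bench, z up.
- inner_lid: White inner lid with blue knob, loose, 130 to 210 g. Origin: centre of its underside, z up. Plug 54 mm in diameter, z = 0 to 14 mm (lowest 4 mm tapering to 47 mm), flange 72 mm in diameter to z = 20 mm, straight blue stem and knob 20 mm in diameter to z = 77 mm. It carries the outer lid loose on its flange: lifted by the knob, both come along.
- knob (a point): Centre of the top of the blue knob, 77 mm above the inner lid's origin. Nested, the knob stands 26 mm out of the outer lid's neck: that is the part to grip.
- seat (a point): Centre of the underside of the inner lid's flange, 14 mm above its origin: coincides with port when seated, the flange lying on the collar.
- outer_lid: Orange outer lid (transport cover), loose, 95 to 160 g, 84 mm in diameter. Origin: centre of its skirt's lower edge, z up. Disc top at z = 9.5 mm, round open neck of 44 mm outer and 32 mm inner diameter up to z = 35.5 mm. Nested, its origin is 15.5 mm above the inner lid's, its skirt is around the flange with 2.5 mm play and the knob sticks up through the neck, unattached.
- neck (a point): Centre of the top of the outer lid's neck, 35.5 mm above its origin (51 mm above the inner lid's origin when nested). Grip the neck on its outside, fingertips above the disc.
- amber_jar: Bystander: closed amber jar, 52 mm in diameter, 85 mm tall, loose. Origin: centre of its underside.
- beaker: Bystander: open white beaker, 54 mm in diameter, 70 mm tall, loose. Origin: centre of its underside.
- cell_case: Bystander: small grey case 50 x 35 x 30 mm, loose. Origin: centre of its underside.
Not all that is in view belongs to the job. Of the things that look like the outer_lid, the largest one is meant.

How it is judged:
On the way, in this order (a step that is already met when the one before it is completed fails the run):
1. the ejector is pushed to the end of its stroke and the nested lid set is out from under the hood (value of joint ejector above 0.072 m and x of inner_lid in the frame of dock below -0.035 m and z of outer_lid in the frame of inner_lid below 0.0185 m and horizontal distance between outer_lid and inner_lid below 0.006 m), for 0.05 s.
2. the nested lid set is seated in the port, upright, and the knob is let go (z of seat in the frame of port below 0.003 m and horizontal distance between seat and port below 0.005 m and angle between inner_lid's own z axis and vertical below 0.06 rad and z of outer_lid in the frame of inner_lid below 0.0185 m and horizontal distance between outer_lid and inner_lid below 0.006 m and contact force between each of the arm, the fingers and inner_lid below 0.2 N), for 0.2 s.
At the end, for the whole second after the job is handed in: Inner lid seated in the port (3 mm in height, 5 mm off axis, 0.06 rad tilt), untouched; outer lid held still in the fingers, level to 0.2 rad, 80 mm or more above the inner lid's underside, within 60 mm of the port's axis, touching nothing else; ejector sprung back (under 20 mm) (z of seat in the frame of port below 0.003 m and horizontal distance between seat and port below 0.005 m and angle between inner_lid's own z axis and vertical below 0.06 rad and z of outer_lid in the frame of inner_lid above 0.08 m and horizontal distance between outer_lid and port below 0.06 m and angle between outer_lid's own z axis and vertical below 0.2 rad and contact force between the fingers and outer_lid above 1 N and contact force between outer_lid and inner_lid below 0.1 N and contact force between outer_lid and incubator below 0.1 N and contact force between the fingers and inner_lid below 0.2 N and linear speed of each of outer_lid, inner_lid below 0.03 m/s and value of joint ejector below 0.02 m); the arm keeps its last pose, push and grip.
It fails at once if the outer lid is parted from the inner lid while the inner lid is not seated in the port (z of outer_lid in the frame of inner_lid above 0.026 m and not (z of seat in the frame of port below 0.003 m and horizontal distance between seat and port below 0.005 m and angle between inner_lid's own z axis and vertical below 0.06 rad)).
It fails at once if the lid set is tipped (angle between any of inner_lid, outer_lid's own z axis and vertical above 0.4 rad).
It fails at once if the lid set is dropped or slammed into the port (horizontal distance between seat and port below 0.03 m and z of seat in the frame of port below 0.03 m and linear speed of inner_lid above 0.3 m/s).
It fails at once if a bystander is shifted or knocked over (distance of any of amber_jar, beaker, cell_case from where it was at the start of the episode above 0.03 m or angle between any of amber_jar, beaker, cell_case's own z axis and vertical above 0.5 rad).
It also fails if it takes over 70 s, if anything falls off the work surface, if the arm or the gripper's body presses on something with over 40 N, if the wrist force passes 120 N, or if a joint passes its speed limit or range.

## Working session

There is one attempt and no reset: what is moved stays moved. The work goes in short steps, Python scripts to look and compute and a shell command to move; the robot and the scene stay as the last step left them, time stands still between calls to the robot, and variables do not carry over. Pictures are saved under pics/ and viewed, at most 10 in all, crops included, and the job is handed in when it is done.

```bash
ls; mkdir -p pics
cat > h.py <<'E'
import numpy as np, cv2
from scipy.spatial.transform import Rotation as R
from plant import ctrl
def rot(q): return R.from_quat([q[1],q[2],q[3],q[0]]).as_matrix()
def cam(n):
    im,d=ctrl.camera(n); c=ctrl.get_calibration(n)
    return im,d,c
def ray(c,uv):
    p=cv2.undistortPoints(np.array(uv,float).reshape(-1,1,2),np.array(c["camera_matrix"]),np.array(c["distortion"])).reshape(-1,2)
    return np.c_[p,np.ones(len(p))]@rot(c["orientation"]).T, np.array(c["origin"])
def plane(c,uv,z):
    r,o=ray(c,uv); return o+r*((z-o[2])/r[:,2])[:,None]
def cloud(c,d):
    h,w=d.shape; u,v=np.meshgrid(np.arange(w),np.arange(h))
    r,o=ray(c,np.c_[u.ravel(),v.ravel()])
    return (o+r*d.reshape(-1,1)).reshape(h,w,3)
E
python3 - <<'E'
from h import *
for n in("top","scene"):
    im,d,c=cam(n); cv2.imwrite(f"pics/{n}0.png",im[:,:,::-1]); np.savez(f"{n}0.npz",im=im,d=d); print(n,c)
print(ctrl.hold_point_z, ctrl.read_state())
E
```

```text
pics
top {'camera_matrix': array([[382.50013359,   0.        , 288.45124789],
       [  0.        , 382.50013359, 209.49435213],
       [  0.        ,   0.        ,   1.        ]]), 'distortion': array([-0.09550854,  0.        ,  0.        ,  0.        ,  0.        ]), 'origin': array([0.52279501, 0.10672661, 0.81774162]), 'orientation': array([-0.01698267,  0.71148002, -0.70206163,  0.02484403])}
scene {'camera_matrix': array([[393.05823595,   0.        , 276.80126498],
       [  0.        , 393.05823595, 215.23819418],
       [  0.        ,   0.        ,   1.        ]]), 'distortion': array([-0.06242562,  0.        ,  0.        ,  0.        ,  0.        ]), 'origin': array([1.0559358 , 0.48376273, 0.65097927]), 'orientation': array([-0.17327903,  0.40085865,  0.81548697, -0.37982592])}
0.0187 {'time': 0.1, 'q': array([-1.06839824e+00,  3.85512316e-01,  6.79485797e-03, -4.39843700e-04,
       -1.19401639e+00, -2.58627111e-01]), 'qd': array([-0.00235413, -0.00320195,  0.00253381,  0.00351409, -0.00022592,
       -0.00013978]), 'joint_efforts': array([-5.09696820e-04, -3.93319809e+01,  1.88929671e+01,  4.19786990e+00,
       -2.53086349e-03,  9.01990461e-06]), 'eef_pos': array([ 0.15076639, -0.6060168 ,  0.23032321]), 'ee_rot': array([-1.69998914e-04, -1.21503351e-01,  9.92590528e-01,  9.75390060e-04]), 'force': array([-0.86893118,  0.06979173, -0.50722223]), 'torque': array([-0.01920731, -0.01856934, -0.00269894]), 'finger_force': 0.0, 'opening': 1.0003179769855017}
```

View pics/top0.png

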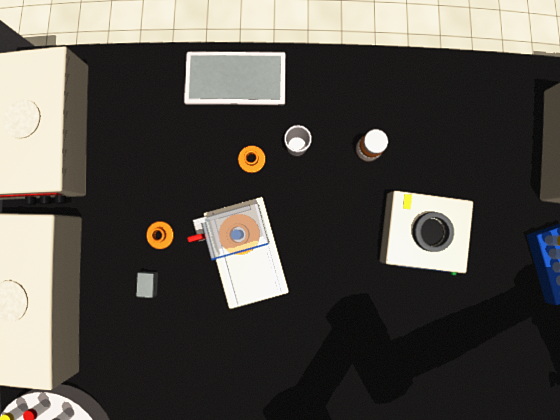

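View pics/scene0.png

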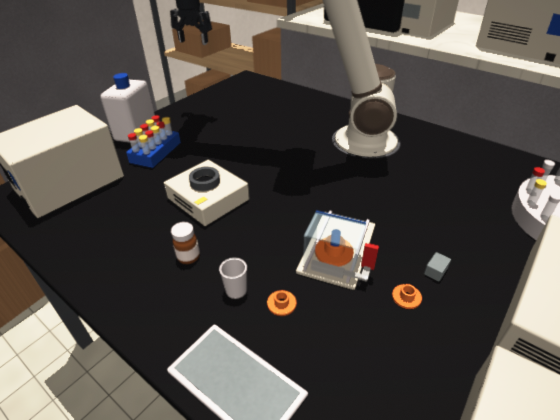

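The large orange lid is under the hood at top (238,234). The look-alikes are the small orange lids at (252,159) and (159,235), so I choose the one under the hood. The red tab is at (195,238), the port at (433,231), the jar at (375,143), the beaker at (297,140) and the case at (147,285).

Run:
```python
from h import *
f=np.load("top0.npz"); im,d=f["im"],f["d"]; c=ctrl.get_calibration("top"); P=cloud(c,d)
hsv=cv2.cvtColor(im,cv2.COLOR_RGB2HSV)
def comps(m,mn=30):
    n,l,s,ce=cv2.connectedComponentsWithStats(m.astype(np.uint8)); return [(l==i) for i in range(1,n) if s[i,4]>=mn]
H,S,V=cv2.split(hsv)
for nm,m in [("orange",(H>7)&(H<20)&(S>110)&(V>80)),("red",((H<5)|(H>174))&(S>150)&(V>70))]:
    for k in comps(m,25):
        v,u=np.nonzero(k); print(nm,len(u),u.mean().round(1),v.mean().round(1),np.nanmedian(P[k],0).round(3), P[k].min(0).round(3),P[k].max(0).round(3))
# dock plate: bright, in region
reg=np.zeros_like(V,bool); reg[190:315,185:300]=1
m=reg&(V>110)&(S<60)
k=max(comps(m),key=lambda a:a.sum()); cnt=max(cv2.findContours(k.astype(np.uint8),0,1)[0],key=cv2.contourArea)
pz=P[...,2]; pl=reg&(abs(pz-.012)<.006); q=P[pl][:,:2]; print("plate",len(q))
r=cv2.minAreaRect(q.astype(np.float32)*1000); print(r, cv2.boxPoints(r))
for (u,v) in [(238,234),(250,280),(232,214),(195,238),(190,238),(433,215),(433,231),(415,231)]: print((u,v),P[v,u].round(3))
# collar
reg=np.zeros_like(V,bool); reg[200:260,405:465]=1
m=reg&(pz>.070)&(pz<.09); q=P[m]; (x,y),rad=cv2.minEnclosingCircle(q[:,:2].astype(np.float32)*1000); print("collar",len(q),q[:,2].mean(),x,y,rad)
m=reg&(V<70); k=max(comps(m),key=lambda a:a.sum()); cnt=max(cv2.findContours(k.astype(np.uint8),0,1)[0],key=cv2.contourArea)
print("ell",cv2.fitEllipse(cnt))
crop=cv2.resize(im[190:315,140:300],None,fx=5,fy=4.8,interpolation=2)[:600,:800]; cv2.imwrite("pics/crop.png",crop[:,:,::-1])
```

```text
orange 84 367.9 150.7 [ 0.687 -0.058  0.057] [ 0.523 -0.103 -0.001] [0.713 0.107 0.818]
orange 525 251.1 158.7 [0.677 0.179 0.005] [ 0.523  0.107 -0.004] [0.711 0.209 0.818]
orange 712 237.9 230.2 [0.527 0.195 0.101] [0.492 0.107 0.097] [0.554 0.227 0.818]
orange 564 159.5 234.7 [0.513 0.37  0.005] [ 0.484  0.107 -0.004] [0.543 0.405 0.818]
red 135 30.2 194.5 [0.59  0.618 0.078] [0.523 0.107 0.061] [0.594 0.69  0.818]
red 99 194.7 237.5 [0.509 0.278 0.088] [ 0.501  0.264 -0.004] [0.517 0.315 0.093]
red 95 28.3 415.1 [0.157 0.6   0.11 ] [0.149 0.588 0.105] [0.168 0.612 0.114]
plate 3298
((479.1203918457031, 187.74978637695312), (210.7793426513672, 130.8426971435547), 16.28014373779297) [[359.61673 221.0036 ]
 [396.29642  95.40736]
 [598.624   154.49597]
 [561.94434 280.09222]]
(238, 234) [0.518 0.193 0.099]
(250, 280) [0.422 0.177 0.011]
(232, 214) [0.555 0.205 0.1  ]
(195, 238) [0.509 0.276 0.089]
(190, 238) [0.509 0.286 0.089]
(433, 215) [ 0.56  -0.187  0.077]
(433, 231) [ 0.528 -0.195  0.056]
(415, 231) [ 0.528 -0.151  0.075]
collar 657 0.07733575953500176 526.550537109375 -189.2445526123047 40.50379180908203
ell ((434.63494873046875, 232.04173278808594), (27.13390350341797, 28.225364685058594), 141.59048461914062)
```

View pics/crop.png

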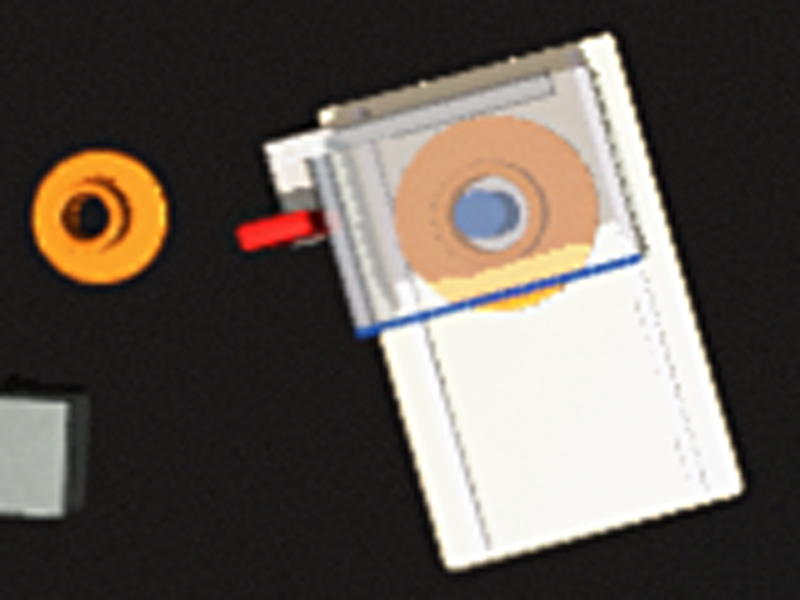

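The crop confirms the largest lid is the one under the hood with the blue knob. The dock's yaw is 16.3° and its origin is (0.4887, 0.1905). That puts the tab at (0.510, 0.278), against (0.509, 0.278) measured.

```bash
python3 - <<'E'
from h import *
f=np.load("top0.npz"); P=cloud(ctrl.get_calibration("top"),f["d"])
for (u,v) in [(197,223),(199,228),(203,232),(545,265),(552,145),(220,206)]: print((u,v),P[v,u].round(3))
p=P.reshape(-1,3); p=p[f["d"].ravel()>0]
m=(p[:,0]>.2)&(p[:,0]<.62)&(p[:,1]<.35)&(p[:,1]>-.55); print(p[m][:,2].max()); m&=p[:,2]>.12; print(p[m].min(0),p[m].max(0))
E
python3 -m jog '[[[-0.02,0.02,0],-0.04],[[-0.03,0.04,0],0],[[-0.03,0.04,0],0],[[-0.03,0.04,0],0],[[-0.03,0.04,0],0],[[-0.03,0.04,0],0],[[-0.03,0.04,0],0],[[-0.03,0.04,0],0],[[-0.03,0.04,0],0],[[-0.03,0.04,0],0]]' 1 20
```

```text
(197, 223) [0.539 0.287 0.029]
(199, 228) [0.529 0.282 0.031]
(203, 232) [0.521 0.274 0.027]
(545, 265) [ 0.457 -0.457  0.034]
(552, 145) [ 0.72  -0.481  0.036]
(220, 206) [ 0.577  0.246 -0.005]
0.10576157462583058
time: 1.1
eef_pos: [0.3237, -0.1592, 0.2314]
ee_rot: [0.0, -0.141, 0.99, 0.0]
force: [1.2, -0.5, 0.8]
opening: 0.001
finger_force: 0.0Traceback (most recent call last):
  File "<stdin>", line 5, in <module>
    return umr_minimum(a, axis, None, out, keepdims, initial, where)
ValueError: zero-size array to reduction operation minimum which has no identity
```

```bash
python3 -m jog '[[[-0.032,0.0334,0],0],[[-0.032,0.0334,0],0],[[-0.032,0.0334,0],0],[[-0.032,0.0334,0],0],[[-0.032,0.0334,0],0],[[-0.032,0.0334,0],0],[[-0.032,0.0334,0],0],[[-0.032,0.0334,0],0],[[-0.032,0.0334,0],0],[[-0.032,0.0334,0],0],[[-0.032,0.0334,0],0],[[0,0,0],0],[[0,0,0.04],0],[[0,0,0.04],0],[[0,0,0.04],0],[[0,0,0.03],0],[[0,0,0],0]]'
```

```text
time: 2.8
eef_pos: [0.5556, 0.2874, 0.0761]
ee_rot: [-0.005, -0.141, 0.99, -0.003]
force: [-0.1, -0.2, -0.1]
opening: 0.002
finger_force: 0.0
```

```bash
python3 -m jog '[[[0,0.004,0.01],0],[[0,0,0.01],0],[[0,0,0],0],[[0.01,0,0],0],[[0.01,0,0],0],[[0.01,0,0],0],[[0.01,0,0],0],[[0.01,0,0],0],[[0.01,0,0],0],[[0.01,0,0],0],[[0.01,0,0],0],[[0,0,0],0]]'
```

```text
time: 4.0
eef_pos: [0.4808, 0.2717, 0.0621]
ee_rot: [0.001, -0.142, 0.99, 0.0]
force: [3.6, -0.6, -0.9]
opening: 0.005
finger_force: 1.7
```

```bash
python3 -m jog '[[[0.008,0,0],0],[[0.008,0,0],0],[[0.008,0,0],0],[[0.004,0,0],0],[[0,0,0],0]]'
python3 - <<'E'
from h import *
im,d,c=cam("top"); P=cloud(c,d); hsv=cv2.cvtColor(im,cv2.COLOR_RGB2HSV); H,S,V=cv2.split(hsv)
cv2.imwrite("pics/push.png",cv2.resize(im[150:330,100:340],None,fx=3,fy=3)[:,:,::-1])
m=((H<5)|(H>174))&(S>150)&(V>70); m[:,:100]=0; m[:, 320:]=0
print(m.sum(), np.median(P[m],0))
s=ctrl.read_state(); e=s["eef_pos"]-np.array([.4887,.1905,0]); print(e@[.96,.28,0], e@[-.28,.96,0],s["force"])
E
```

```text
time: 4.5
eef_pos: [0.4553, 0.2645, 0.0622]
ee_rot: [0.002, -0.142, 0.99, 0.001]
force: [5.4, 0.1, 0.3]
opening: -0.003
finger_force: 2.4
13 [0.44184559 0.24445635 0.08373037]
-0.011348297156623947 0.08036927433999687 [ 4.5005383  -0.39995023 -0.12773282]
```

View pics/push.png

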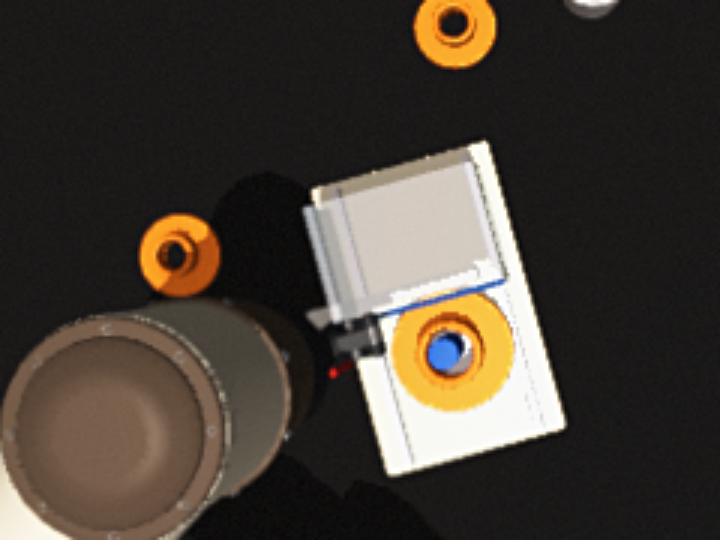

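The view shows the orange lid with its blue knob at crop (445,350), almost clear of the hood edge. I'll keep pushing to the stop.

```bash
python3 -m jog '[[[0.003,0,0],0],[[0.003,0,0],0],[[0.002,0,0],0],[[0.002,0,0],0],[[0,0,0],0],[[0,0,0],0]]'; python3 -m jog '[[[0.002,0,0],0],[[0.002,0,0],0],[[0,0,0],0],[[0,0,0],0]]'
```

```text
time: 5.15
eef_pos: [0.448, 0.2626, 0.0623]
ee_rot: [0.004, -0.142, 0.99, 0.001]
force: [12.0, -2.0, -5.3]
opening: -0.006
finger_force: 5.6
time: 5.55
eef_pos: [0.4476, 0.2632, 0.0629]
ee_rot: [0.007, -0.143, 0.99, 0.003]
force: [23.5, -3.4, -10.4]
opening: -0.003
finger_force: 10.6
```

```bash
python3 -m jog '[[[-0.01,0,0],0],[[-0.015,0,0],0],[[-0.015,0,0],0],[[-0.015,0,0],0],[[-0.015,0,0],0],[[-0.015,0,0],0],[[-0.015,0,0],0],[[-0.02,0,0],0],[[-0.02,0,0],0],[[0,0,-0.04],0],[[0,0,-0.04],0],[[0,0,-0.04],0],[[0,0,-0.03],0],[[0,0,0],0]]' 0
cat > m.py <<'E'
from h import *
import sys
im,d,c=cam("top"); P=cloud(c,d); H,S,V=cv2.split(cv2.cvtColor(im,cv2.COLOR_RGB2HSV))
cv2.imwrite(f"pics/{sys.argv[1]}.png",im[:,:,::-1])
reg=np.zeros_like(V,bool); reg[200:320,200:300]=1
o=reg&(H>7)&(H<22)&(S>110)&(V>80); q=P[o&(P[...,2]>.02)&(P[...,2]<.06)]
print("orange pts",len(q)); 
cnt=np.vstack(cv2.findContours(o.astype(np.uint8),0,1)[0]); 
w=plane(c,cnt.reshape(-1,2),.035); print("outer",cv2.minEnclosingCircle((w[:,:2]*1000).astype(np.float32)))
b=reg&(H>95)&(H<130)&(S>120)&(V>120)&(P[...,2]>.07)&(P[...,2]<.1)
k=P[b]; v,u=np.nonzero(b); print("knob",len(k),k[:,:2].mean(0),k[:,2].max(),u.mean(),v.mean())
t=b&(P[...,2]>.083); k=P[t]; print(cv2.minEnclosingCircle((k[:,:2]*1000).astype(np.float32)))
n=o&(P[...,2]>.055)&(P[...,2]<.075); k=P[n]; print("neck",len(k),k[:,2].mean(),cv2.minEnclosingCircle((k[:,:2]*1000).astype(np.float32)))
r=((H<5)|(H>174))&(S>150)&(V>70); r[:,:170]=0; r[:,240:]=0; print("tab",r.sum(),np.median(P[r],0))
s=ctrl.read_state(); print(s["eef_pos"],s["ee_rot"])
E
python3 m.py out
```

```text
time: 6.95
eef_pos: [0.5765, 0.3004, 0.2171]
ee_rot: [0.004, -0.142, 0.99, 0.002]
force: [0.0, -0.0, 0.4]
opening: 0.997
finger_force: 0.0
orange pts 595
outer ((445.8033142089844, 172.06187438964844), 41.824615478515625)
knob 87 [0.44880433 0.17352388] 0.099911181204841 248.33333333333334 270.62068965517244
((480.5538635253906, 178.01304626464844), 42.528167724609375)
neck 178 0.06116604720713983 ((444.4783630371094, 172.11338806152344), 21.99996566772461)
tab 102 [0.51004363 0.27757668 0.08738367]
[0.57513706 0.2997535  0.21390116] [ 0.00153432 -0.14150585  0.98993533  0.00133732]
```

View pics/out.png

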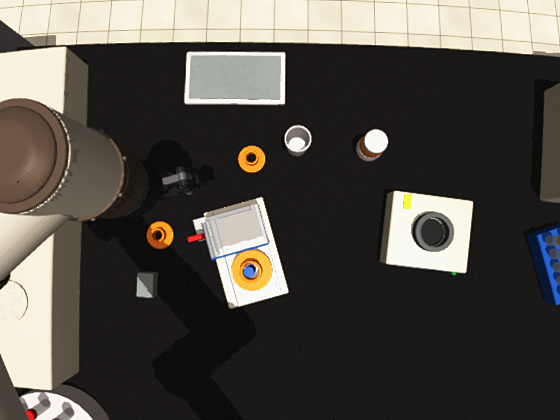

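The set is out at (250,270) with the knob clear of the hood, and the tab has sprung back to (197,238). Now a knob fix from both views.

```bash
cat > k.py <<'E'
from h import *
rs=[]
for n in("top","scene"):
    im,d,c=cam(n); H,S,V=cv2.split(cv2.cvtColor(im,cv2.COLOR_RGB2HSV)); P=cloud(c,d)
    b=(H>95)&(H<130)&(S>120)&(V>80)&(np.hypot(P[...,0]-.446,P[...,1]-.172)<.022)&(P[...,2]>.05)
    v,u=np.nonzero(b); k=P[b]; print(n,len(u),u.mean(),v.mean(),k[:,2].max()); t=k[k[:,2]>.0855]
    if len(t)>5: print(" top face",t.mean(0),cv2.minEnclosingCircle((t[:,:2]*1000).astype(np.float32)))
E
python3 k.py
```

```text
top 87 248.48275862068965 271.28735632183907 0.09070911688432048
 top face [0.44687966 0.17350895 0.08779759] ((447.0128479003906, 173.55560302734375), 9.54025650024414)
scene 58 342.1551724137931 212.1206896551724 0.09067053406014858
 top face [0.44975421 0.17452413 0.08857387] ((449.186767578125, 174.38525390625), 9.978350639343262)
```

```bash
python3 -m jog '[[[0.032,-0.0172,0],0],[[0.032,-0.0172,0],0],[[0.032,-0.0172,0],0],[[0.032,-0.0172,0],0],[[0.0305,-0.0172,0],0],[[0,0,0.02],0],[[0,0,0.03],0],[[0,0,0.03],0],[[0,0,0],0],[[0,0,0],0],[[0,0,0],0]]' 0.4; python3 -c "
from h import *
s=ctrl.read_state();R_=rot(s['ee_rot']);print(s['eef_pos'],s['opening']);print(R_.round(4));print(R_.T@(np.array([.447,.173,.067])-s['eef_pos']))"
```

```text
time: 8.2
eef_pos: [0.4477, 0.1726, 0.1323]
ee_rot: [0.001, -0.142, 0.99, 0.0]
force: [0.2, -0.0, -0.2]
opening: 0.599
finger_force: 0.0
[0.44766048 0.17262488 0.13225103] 0.5989285089877793
[[-9.599e-01 -2.805e-01  1.300e-03]
 [-2.805e-01  9.599e-01  6.000e-04]
 [-1.400e-03  2.000e-04 -1.000e+00]]
[0.00062144 0.00053245 0.06525032]
```

```bash
python3 -m jog '[[[0.0005,0.0005,0.02],0],[[0,0,0.02],0],[[0,0,0.015],0],[[0,0,0.01],0],[[0,0,0],0],[[0,0,0],0]]'; python3 -m jog '[[[0,0,0],0],[[0,0,0],0],[[0,0,0],0],[[0,0,0],0],[[0,0,0],0],[[0,0,0],0]]' 1 50
```

```text
time: 8.8
eef_pos: [0.447, 0.173, 0.0671]
ee_rot: [0.001, -0.142, 0.99, 0.0]
force: [0.5, -0.7, 0.3]
opening: 0.601
finger_force: 0.0
time: 9.4
eef_pos: [0.4469, 0.173, 0.0672]
ee_rot: [0.001, -0.142, 0.99, 0.0]
force: [-1.4, 0.6, 5.6]
opening: 0.212
finger_force: 49.0
```

```bash
python3 -m jog '[[[0,0,-0.005],0],[[0,0,-0.005],0],[[0,0,-0.01],0],[[0,0,-0.02],0],[[0,0,-0.02],0],[[0,0,-0.03],0],[[0,0,-0.03],0],[[0,0,-0.02],0],[[0,0,0],0],[[0,0,0],0],[[0,0,0],0]]'
python3 - <<'E'
from h import *
im,d,c=cam("scene"); cv2.imwrite("pics/lift.png",im[:,:,::-1])
s=ctrl.read_state(); print(s["force"])
im,d,c=cam("top"); P=cloud(c,d)
reg=np.zeros(d.shape,bool); reg[195:265,400:470]=1
m=reg&(P[...,2]>.068)&(P[...,2]<.09); q=P[m][:,:2]; A=np.c_[2*q,np.ones(len(q))]
print("mean",q.mean(0), cv2.minEnclosingCircle((q*1000).astype(np.float32)), cv2.minAreaRect((q*1000).astype(np.float32)))
E
```

```text
time: 10.5
eef_pos: [0.4453, 0.1718, 0.2047]
ee_rot: [-0.002, -0.141, 0.99, -0.001]
force: [0.2, -0.3, -3.3]
opening: 0.209
finger_force: 49.0
[ 0.2708179  -0.60675279 -3.27682571]
mean [ 0.52732464 -0.18934792] ((526.912841796875, -189.57044982910156), 40.732303619384766) ((527.18017578125, -189.59515380859375), (78.25466918945312, 78.0614013671875), 69.2191390991211)
```

View pics/lift.png

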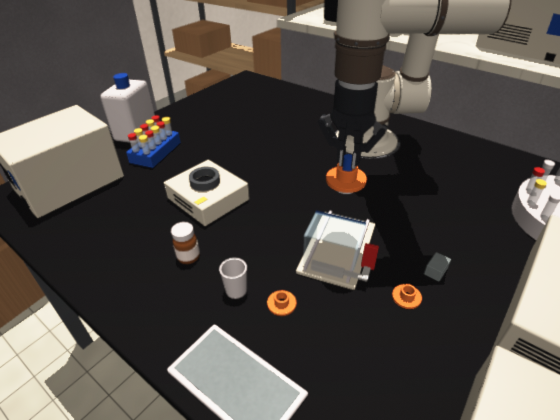

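The set hangs upright at scene (346,175), with 3.3 N of weight. Next I'll carry it to the port at (0.527, -0.189).

```bash
python3 -m jog '[[[0,-0.01,0],0],[[0.002,-0.02,0],0],[[0.002,-0.03,0],0],[[0.002,-0.03,0],0],[[0.002,-0.03,0],0],[[0.002,-0.03,0],0],[[0.002,-0.03,0],0],[[0.002,-0.03,0],0],[[0.002,-0.03,0],0],[[0.002,-0.03,0],0],[[0.002,-0.03,0],0],[[0.002,-0.03,0],0],[[0.002,-0.02,0],0],[[0,-0.01,0],0],[[0,-0.01,0],0],[[0,0,0],0],[[0,0,0],0],[[0,0,0],0]]'
python3 - <<'E'
from h import *
s=ctrl.read_state();R_=rot(s['ee_rot']);print(s['eef_pos'],s['ee_rot']);print(R_.T@(np.array([.527,-.1894,.150])-s['eef_pos']))
im,d,c=cam("scene"); P=cloud(c,d); np.savez("s1.npz",im=im,d=d)
q=P[(P[...,2]>.068)&(P[...,2]<.09)&(np.hypot(P[...,0]-.527,P[...,1]+.189)<.06)][:,:2]; print(len(q),cv2.minEnclosingCircle((q*1000).astype(np.float32)))
H,S,V=cv2.split(cv2.cvtColor(im,cv2.COLOR_RGB2HSV)); o=(H>7)&(H<22)&(S>110)&(V>80)&(P[...,2]>.11)&(P[...,2]<.25)&(np.hypot(P[...,0]-.527,P[...,1]+.189)<.1)
k=P[o]; print(len(k),k.min(0),k.max(0),np.nonzero(o)[1].mean(),np.nonzero(o)[0].mean())
E
```

```text
time: 12.4
eef_pos: [0.5268, -0.1887, 0.2064]
ee_rot: [0.0, -0.142, 0.99, 0.0]
force: [1.0, 0.3, -3.6]
opening: 0.209
finger_force: 49.1
[ 0.52683699 -0.18866333  0.20636633] [ 7.25356560e-06 -1.41950433e-01  9.89873761e-01  1.06246537e-04]
[ 5.30930119e-05 -7.64536618e-04  5.63661666e-02]
364 ((527.119873046875, -187.92967224121094), 40.58333206176758)
594 [ 0.48189255 -0.22981481  0.15843477] [ 0.56621014 -0.1453029   0.21422857] 199.0218855218855 142.2996632996633
```

```bash
python3 -m jog '[[[0,0,0.01],0],[[0,0,0.02],0],[[0,0,0.02],0],[[0,0,0.01],0],[[0,0,0.005],0],[[0,0,0],0],[[0,0,0],0]]'; python3 -m jog '[[[0,0,0.003],0],[[0,0,0.003],0],[[0,0,0.003],0],[[0,0,0.002],0],[[0,0,0],0],[[0,0,0],0]]'
```

```text
time: 13.15
eef_pos: [0.5276, -0.1895, 0.1421]
ee_rot: [0.001, -0.142, 0.99, -0.0]
force: [0.9, 0.1, -1.8]
opening: 0.213
finger_force: 49.2
time: 13.75
eef_pos: [0.527, -0.1895, 0.1303]
ee_rot: [-0.0, -0.141, 0.99, -0.0]
force: [-0.5, 0.3, -2.4]
opening: 0.21
finger_force: 49.2
```

```bash
python3 -m jog '[[[0,0,0.002],0],[[0,0,0.002],0],[[0,0,0.002],0],[[0,0,0.001],0],[[0,0,0],0],[[0,0,0],0]]'; python3 -m jog '[[[0,0,0.001],0],[[0,0,0.001],0],[[0,0,0.001],0],[[0,0,0],0],[[0,0,0],0]]'
```

```text
time: 14.35
eef_pos: [0.527, -0.1894, 0.1233]
ee_rot: [-0.0, -0.141, 0.99, -0.0]
force: [0.4, -0.8, -2.4]
opening: 0.214
finger_force: 49.2
time: 14.85
eef_pos: [0.527, -0.1894, 0.1204]
ee_rot: [0.0, -0.141, 0.99, -0.0]
force: [-1.6, 1.4, -2.5]
opening: 0.213
finger_force: 49.3
```

Still no contact. I'll continue in 0.5–1 mm steps.

```bash
python3 -m jog '[[[0,0,0.0005],0],[[0,0,0.0005],0],[[0,0,0],0],[[0,0,0],0]]'; python3 -m jog '[[[0,0,0.0005],0],[[0,0,0.0005],0],[[0,0,0],0],[[0,0,0],0]]'
```

```text
time: 15.25
eef_pos: [0.527, -0.1894, 0.1203]
ee_rot: [0.0, -0.142, 0.99, -0.0]
force: [-2.4, 2.3, 5.8]
opening: 0.217
finger_force: 50.0
time: 15.65
eef_pos: [0.527, -0.1894, 0.1202]
ee_rot: [0.0, -0.142, 0.99, -0.0]
force: [-4.9, 4.0, 10.2]
opening: 0.209
finger_force: 50.6
```

Seated: the height matches the expected 0.120 and the force now reads upward. I'll let go.

```bash
python3 -m jog '[[[0,0,0],0],[[0,0,0],0],[[0,0,0],0],[[0,0,-0.002],0],[[0,0,0],0],[[0,0,0],0]]' 0.4; python3 -m jog '[[[0,0,-0.02],0],[[0,0,-0.02],0],[[0,0,-0.02],0],[[0,0,-0.02],0],[[0,0,0],0],[[0,0,0],0]]' 0.1
python3 - <<'E'
from h import *
for n in("scene","top"):
    im,d,c=cam(n); P=cloud(c,d); H,S,V=cv2.split(cv2.cvtColor(im,cv2.COLOR_RGB2HSV))
    near=np.hypot(P[...,0]-.527,P[...,1]+.189)<.06
    o=near&(H>7)&(H<22)&(S>110)&(V>60); k=P[o&(P[...,2]>.105)&(P[...,2]<.125)]
    print(n,o.sum(),"neck",len(k), cv2.minEnclosingCircle((k[:,:2]*1000).astype(np.float32)) if len(k) else 0, np.percentile(k[:,2],95) if len(k) else 0)
    k=P[o&(P[...,2]>.078)&(P[...,2]<.098)]; print("disc",len(k),cv2.minEnclosingCircle((k[:,:2]*1000).astype(np.float32)) if len(k) else 0, np.median(k[:,2]) if len(k) else 0)
    b=near&(H>95)&(H<130)&(S>120)&(V>60)&(P[...,2]>.11)&(P[...,2]<.15); k=P[b]; print("knob",len(k),k.mean(0) if len(k) else 0,k[:,2].max() if len(k) else 0)
    if n=="scene": cv2.imwrite("pics/seat.png",cv2.resize(im[80:240,120:300],None,fx=3.5,fy=3.5)[:,:,::-1])
s=ctrl.read_state(); print(s['eef_pos'])
E
```

```text
time: 16.25
eef_pos: [0.527, -0.1895, 0.1203]
ee_rot: [0.0, -0.141, 0.99, -0.0]
force: [-0.4, 0.1, -0.1]
opening: 0.597
finger_force: 0.0
time: 16.85
eef_pos: [0.5268, -0.1893, 0.2002]
ee_rot: [0.0, -0.141, 0.99, 0.0]
force: [0.5, 0.2, -0.4]
opening: 0.902
finger_force: 0.0
scene 567 neck 113 ((524.9603271484375, -186.4082794189453), 22.067520141601562) 0.11722636912177783
disc 398 ((523.785888671875, -186.53257751464844), 43.565338134765625) 0.0895837051652284
knob 85 [ 0.53028427 -0.18289765  0.13344345] 0.14409257600861824
top 0 neck 0 0 0
disc 0 0 0
knob 0 0 0
[ 0.52620459 -0.18925632  0.19911279]
```

View pics/seat.png

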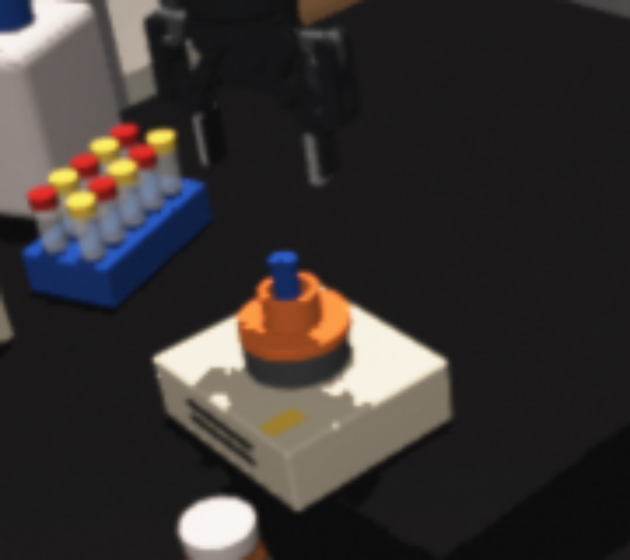

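The lid set is seated and nested on the collar, with the neck at crop (290,285) and the knob at (284,262); disc top is 0.090 and neck top 0.117, as expected. Now the neck grip.

```bash
python3 -m jog '[[[0.0008,0.0016,0.02],0],[[0,0,0.03],0],[[0,0,0.025],0],[[0,0,0.02],0],[[0,0,0.01],0],[[0,0,0],0],[[0,0,0],0]]'; python3 -m jog '[[[0,0,0],0],[[0,0,0],0],[[0,0,0],0],[[0,0,0],0],[[0,0,0],0]]' 1 30
```

```text
time: 17.65
eef_pos: [0.5262, -0.1883, 0.0956]
ee_rot: [0.0, -0.142, 0.99, -0.0]
force: [-0.3, -0.1, 0.2]
opening: 0.903
finger_force: 0.0
time: 18.15
eef_pos: [0.5265, -0.1883, 0.0967]
ee_rot: [0.001, -0.142, 0.99, -0.001]
force: [-2.2, 0.4, 5.5]
opening: 0.504
finger_force: 30.4
```

```bash
python3 -m jog '[[[0,0,-0.003],0],[[0,0,-0.005],0],[[0,0,-0.01],0],[[0,0,-0.01],0],[[0,0,-0.015],0],[[0,0,-0.015],0],[[0,0,-0.015],0],[[0,0,-0.015],0],[[0,0,-0.015],0],[[0,0,-0.01],0],[[0,0,-0.005],0],[[0,0,0],0],[[0,0,0],0],[[0,0,0],0],[[0,0,0],0],[[0,0,0],0]]'
python3 - <<'E'
from h import *
im,d,c=cam("scene"); P=cloud(c,d); H,S,V=cv2.split(cv2.cvtColor(im,cv2.COLOR_RGB2HSV)); near=np.hypot(P[...,0]-.527,P[...,1]+.189)<.07
o=P[near&(H>7)&(H<22)&(S>110)&(V>60)]; print("orange",o.min(0),o.max(0))
b=P[near&(H>95)&(H<130)&(S>120)&(V>60)&(P[...,2]>.08)]; print("blue",len(b),b[:,2].max())
cv2.imwrite("pics/end.png",cv2.resize(im[60:240,110:300],None,fx=3.3,fy=3.3)[:,:,::-1]); print(ctrl.read_state())
E
```

```text
time: 19.75
eef_pos: [0.5256, -0.1881, 0.2128]
ee_rot: [-0.0, -0.141, 0.99, 0.0]
force: [-1.0, -0.2, 0.1]
opening: 0.504
finger_force: 30.7
orange [ 0.48075981 -0.22904417  0.05419403] [ 0.57625803 -0.13713094  0.44823541]
blue 139 0.1431252356021535
{'time': 19.8, 'q': array([-5.33961890e-02,  2.86219714e-01, -1.86000014e-01, -3.75965340e-05,
       -1.09930570e+00, -1.23362432e+00]), 'qd': array([ 6.16933652e-05, -2.88617070e-03,  2.97330958e-03,  1.36804685e-03,
       -2.48616788e-04, -4.06896431e-04]), 'joint_efforts': array([-8.50014749e-04, -3.38830912e+01,  1.84164190e+01,  4.15340692e+00,
       -4.59960429e-03, -5.45719097e-07]), 'eef_pos': array([ 0.52561522, -0.18811065,  0.21295175]), 'ee_rot': array([-3.54370097e-04, -1.41403835e-01,  9.89951929e-01,  8.71647230e-05]), 'force': array([-0.13992292,  0.52400847, -0.56677975]), 'torque': array([ 0.04166129, -0.0182657 , -0.03851147]), 'finger_force': 30.712755918502808, 'opening': 0.5061263639172549}
```

View pics/end.png

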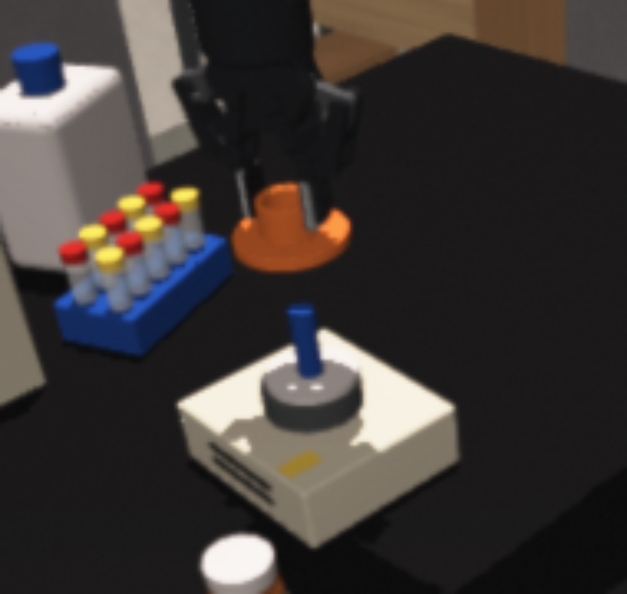

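The orange lid is held level at crop (290,235), well above the knob at (305,310), and the inner lid is on the collar. One numeric check of its seating before I hand in.

Run:
```python
from h import *
im,d,c=cam("scene"); P=cloud(c,d); H,S,V=cv2.split(cv2.cvtColor(im,cv2.COLOR_RGB2HSV)); r=np.hypot(P[...,0]-.527,P[...,1]+.188)
m=(r<.034)&(P[...,2]>.075)&(P[...,2]<.097)&~((H>95)&(H<130)&(S>120)); q=P[m]; A=np.c_[q[:,:2]-q[:,:2].mean(0),np.ones(len(q))]
print("flange",len(q),np.linalg.lstsq(A,q[:,2],rcond=None)[0])
b=(r<.04)&(H>95)&(H<130)&(S>120)&(V>40)&(P[...,2]>.085); k=P[b]
for lo in (.09,.105,.12,.133): s=k[(k[:,2]>=lo)&(k[:,2]<lo+.013)]; print(lo,len(s),s.mean(0).round(4))
```

```text
flange 273 [-0.02257965 -0.0157776   0.08468172]
0.09 25 [ 0.531  -0.1806  0.0968]
0.105 26 [ 0.531  -0.1814  0.1118]
0.12 31 [ 0.5309 -0.1814  0.1267]
0.133 51 [ 0.5275 -0.1833  0.1396]
```

Flange height is 0.085 as expected, with a tilt of about 0.03 rad, which is within depth noise. The knob axis is vertical. Handing in.

```bash
python3 -c "
from plant import ctrl
print(ctrl.hand_in())"
```

```text
the job is handed in; nothing more can be done
None
```

The job is handed in (no verdict was returned): the inner lid is seated in the port, the ejector has sprung back, and the orange outer lid is held level and still about 116 mm above its nested position over the port.

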